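Taper check: seat a drill chuck's arbor, then drift it loose

TASK

Check the fit of the blued arbor: take the drill chuck out of its wooden block and put its tapered shank into the steel socket clamped upright in the vice, turning it while pressing lightly until the tang finds the slot, then press it firmly home so that it stays put when you let go - firm hand pressure, neither dropped in nor forced. Then push the drift, thin end first and straight edge down, right through the socket's cross slot under the seated tang until the wedge breaks the taper and lifts the chuck by about 8 mm, and leave the chuck standing loose on the drift, with nothing held. Leave the rubber mould, the orange knife and the blue jar where they are.

Things in the scene. Friction and masses are not known exactly. Their poses are not given: they have to be found in the camera images.
- chuck_grip (a point): Grip centre of the steel drill chuck, standing jaws up with its shank down in the wooden block. Knurled round sleeve 40 mm across, 44 mm tall; point on its axis, 28 mm above the sleeve's underside; the nose rises 42 mm above the point, weight 0.52 kg. z is the chuck's axis (up). Two white marks on the sleeve lie on the x axis.
- shank_line (a point): Point on the chuck's axis at the shank's big end, 34 mm below chuck_grip: 23 mm across here, tapering 1 in 10 to 17 mm over 60 mm, then a flat tang 14.8 x 6.6 mm; tang end 73 mm below this point. The arbor's angle in the chuck is unknown: the tang's broad way lies within 1 rad either way of the white marks (x axis), and cannot be seen in the block. It does not turn in the chuck.
- socket_mouth (a point): Centre of the mouth of the steel taper socket (40 mm round, upright, 158 mm over the bench, fixed in the blue vice), bore 23 mm. z up, x along the cross slot. The shank goes in freely while its line is over 8 mm above the mouth; there a tang not within about 0.2 rad of x stops hard. In line, it drops to about 5 mm; then the taper grips, about 5 N per mm: home is under 2 mm, by 15 to 25 N.
- slot (a point): Middle of the floor of the cross slot, on the socket's axis, 74 mm over the bench. The slot runs straight through along x (open at both ends, 20 mm each way), 7.4 mm wide (y), 30 mm high at its ends. Under the tang of a home shank it is about 11 mm high. Vice jaw tops, 43 mm each way along x, lie 16 mm below the floor. The drift may go in from either end.
- drift_grip (a point): Centre of the red handle of the steel drift (wedge), lying on edge in a grooved wooden rest with the handle free beyond it, 38 mm over the bench. Handle 56 mm long (x), 9 mm thick (y), 24 mm tall (z); weight 0.16 kg. The blade points along +x, z up when the straight edge is down. Balance point about 55 mm ahead (+x) of here.
- drift_tip (a point): Thin end of the drift, on its straight lower edge: 158 mm ahead (+x) of drift_grip and 12 mm below it. Blade 5 mm thick; height 7 mm at the tip, rising 1 in 6 to 24 mm at 102 mm back. In the slot it meets a home tang when the tip is about 25 mm past the socket's axis and lifts it 1 mm per 6 mm of travel; it takes 5 to 20 N to push.
- block: Wooden block 95 x 95 x 95 mm, origin under its centre; fixed. A 29 mm hole in its top, 88 mm deep, holds the chuck's shank; the sleeve's underside rests on the top.
- mould: Bystander: dark grey rubber casting mould, a disc 170 mm across and 28 mm thick with bright nuts; origin under its centre. Leave it.
- knife: Bystander: orange craft knife lying flat, about 140 x 24 x 16 mm, long along x; origin under its centre. Leave it.
- jar: Bystander: small blue jar with a black cap, 48 mm across, 52 mm tall; origin under its centre. Leave it.
Mind the look-alikes: they are no part of the job. Of the things that look like the part that bears chuck_grip, the larger one is meant. There is more than one size of the part that bears drift_grip; the job needs the smallest.

How it is judged:
By the outcome, as a careful person would: the job done as asked, in the order asked, and still so for the second after the job is handed in, with the robot touching nothing.
It also fails if it takes over 72 s, if anything falls off the work surface, if the arm or the gripper's body presses on something with over 40 N, if the wrist force passes 120 N, or if a joint passes its speed limit or range.

ROBOT

A 6-joint arm with a two-finger parallel gripper is mounted at the origin on the work surface. World frame = base frame: x ahead of the robot, y to its left, z up, the work surface at z = 0. Lengths are in mm, angles in rad, forces in N, time in s.
With the tool pointing down it reaches from about 325 to 1000 mm from the base axis. Payload 5.1 kg.
Tool frame: the origin (TCP) lies midway between the tips of the shut fingers; the grasp point (between the pads) lies 19 mm behind it (env.grip_depth is the z of the grasp point in the tool frame, in mm); z points along the fingers, y is the direction in which the jaws open and shut (so a half turn about z gives the same grasp; the last joint's range is limited). The gripper opens to 85 mm and grips with 20 to 120 N. Pads are 22 mm wide; open, the fingers measure 114 mm over their backs; the gripper's body (76 mm by 85 mm) begins 54 mm behind the grasp point. The pads swing forward as they close: fully open they stand 13 mm farther back than shut.
Start: joints at [1.079, 0.124, 1.65, -0, 1.367, -0.083], TCP at [258.399, 596.418, 231.322] pointing down, gripper open.
Joint ranges: [-2.61, 2.61], [-1.02, 2.33], [0.03, 2.71], [-1.35, 4.49], [0.32, 2.68], [-2.91, 2.91]. Speed limits (rad/s): [2.57, 2.57, 3.14, 3.14, 3.14, 3.14].

INTERFACE

Orientations are given as a unit quaternion [w, x, y, z].
In Python, from bench import env, vision, nets gives the robot as it stands. Calls block until the motion is done:
- env.movep(position, orientation): joint-space move of the TCP to a pose.
- env.move_linear(position, attitude=None, velocity=150): straight line of the TCP; attitude=None keeps the orientation; velocity is the mean speed in mm/s.
- env.move_joints(angles): joint-space move.
- env.move_gripper(opening): opening from 0.0 (shut) to 1.0 (fully open); the grip force is fixed at half the most; returns when the fingers have stopped.
- env.hold(seconds).
- env.inverse_kinematics(position, orientation): joint angles nearest the present ones, or None.
- env.observe(): the state.
- vision.snapshot(name): name is "side" or "top" or "wrist"; returns (picture, depth): 480x640x3 uint8, red, green, blue; 480x640 float32, mm along the optical axis (not along the pixel's ray), 0 where there is no reading.
- vision.camera_params(name): a dict with "fx", "fy", "cx", "cy" (pixels), "world_to_cam" (4x4, takes a point from world to camera coordinates). Camera axes: x right, y down, z forward; pixel columns grow to the right and rows downward; lengths in mm; the calibration is good to about 2 mm. The wrist camera is an equidistant fisheye: a pixel r from the principal point sees the ray r / f radians off the axis. A picture is of the moment at which its call begins: read the wrist's pose just before it. camera_params takes no time and is no camera call; for the wrist camera it gives the pose at the moment of the call.
A pose or a line that the arm cannot do raises env.MotionError and nothing moves.
- env.finish_job(): hands the job in, once; it reports no verdict.
Trained networks look in the newest picture that a camera, given by its name, has taken for a name from the list of things; names that differ only in an ending like _2 or _b are one class to them, and where a whole thing is asked for, a point or a joint stands for the part that bears it (a point fixed in the world has none). Each returns a list of dicts, best first, with "score" (0 to 1); they miss things now and then, are a little off and sometimes report something else, mostly with a low value. They report only what shows in the picture. A call takes as long as a camera call. They do not tell look-alikes from the thing itself.
- nets.search_frame(query, camera): "pixel" ([column, row] in pixels, amid what is visible of it).
- nets.regions_of(query, camera): "pixels" (480x640 bool, what is visible of it) and "pixel" ([column, row] in pixels, amid what is visible of it).
- nets.mark_of(query, camera): "pixel" ([column, row] in pixels: a listed point, or the origin of a listed thing).
The state is a dict: "clock": time; "q": joint angles; "qd": joint speeds; "tau": joint torques, N m; "eef_pos": TCP position; "orientation": TCP orientation; "contact_force": force on the tool from outside, world axes, zero at the start; "torque": the same for the moment, N m; "gripper_width": opening from 0.0 (shut) to 1.0 (fully open).
Only numpy, scipy, OpenCV 4.12 (cv2) and the standard library are available. Lean on these libraries where they do the work, as an engineer would, in place of code of your own. Each camera call takes 0.05 s, during which the arm holds its last target.

## Working session

There is one attempt and no reset: what is moved stays moved. The work goes in short steps, each a Python script; the robot and the scene stay as the last script left them, time stands still between calls to the robot, and variables do not carry over. Pictures are saved under pics/ and viewed, and the job is handed in when it is done.

```bash
ls; mkdir -p pics; python3 - <<'E'
from bench import env, vision, nets
import cv2
for n in ["top","side","wrist"]:
    p,d=vision.snapshot(n); cv2.imwrite(f"pics/{n}0.png",p[:,:,::-1])
    c=vision.camera_params(n); print(n,c)
    for q in ["chuck_grip","socket_mouth","slot","drift_grip","drift_tip","block","mould","knife","jar"]:
        try: print(q,[(round(r["score"],2),[round(float(x)) for x in r["pixel"]]) for r in nets.mark_of(q,n)])
        except Exception as e: print(q,e)
print(env.observe(),env.grip_depth)
E
```

```text
pics
top {'fx': 551.8089407608613, 'fy': 551.8089407608613, 'cx': 326.98726136221035, 'cy': 241.34970080279012, 'world_to_cam': array([[-1.98929637e-02, -9.99445253e-01, -2.67106034e-02,
         3.02358467e+01],
       [-9.98686070e-01,  2.11256302e-02, -4.66887674e-02,
         5.42548587e+02],
       [ 4.72271452e-02,  2.57467296e-02, -9.98552303e-01,
         1.16151092e+03],
       [ 0.00000000e+00,  0.00000000e+00,  0.00000000e+00,
         1.00000000e+00]])}
chuck_grip [(0.93, [182, 260]), (0.53, [235, 266]), (0.36, [282, 300])]
socket_mouth [(0.96, [292, 231])]
slot [(0.65, [296, 233])]
drift_grip [(0.68, [453, 246]), (0.6, [425, 351])]
drift_tip [(0.77, [480, 327]), (0.73, [376, 236]), (0.62, [341, 299]), (0.3, [199, 262])]
block [(0.92, [197, 262]), (0.61, [183, 262]), (0.28, [206, 156])]
mould []
knife [(0.86, [204, 154])]
jar [(0.7, [279, 300])]
side {'fx': 470.23362595264905, 'fy': 470.23362595264905, 'cx': 312.8151725622139, 'cy': 243.08264404369638, 'world_to_cam': array([[-9.96849392e-01, -7.92144738e-02,  4.04437484e-03,
         5.36422430e+02],
       [-4.59941880e
[... 1220 characters left out ...]
': array([ 1.07938077e+00,  1.23814803e-01,  1.65030040e+00, -3.73917338e-05,
        1.36751033e+00, -8.25818878e-02]), 'qd': array([-2.13606851e-05, -5.69776778e-04, -9.61516853e-04, -5.63492184e-04,
        7.52684991e-04,  5.75365243e-04]), 'tau': array([-3.06584616e-04, -4.23596048e+01, -3.65742731e+01, -1.53794540e-04,
        7.68384343e-04, -7.03151628e-06]), 'eef_pos': array([258.41843059, 596.40572599, 231.31238889]), 'orientation': array([ 1.29083500e-05,  2.02992473e-01,  9.79180298e-01, -2.09501323e-05]), 'contact_force': array([ 0.15493468, -0.10836333, -0.2250615 ]), 'torque': array([0.00253448, 0.00441852, 0.09424225]), 'gripper_width': 1.0020856171997248} -18.700000000000003
```

View pics/top0.png

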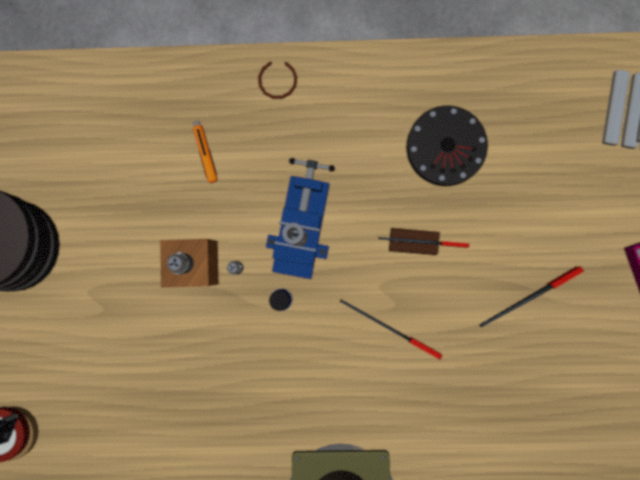

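View pics/side0.png

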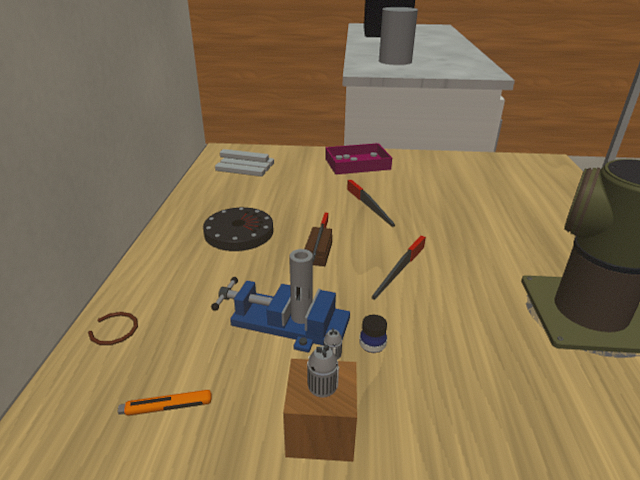

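```bash
cat > h.py <<'E'
import numpy as np, cv2
from bench import env, vision, nets
def ray(cam,px,c=None):
    c=c or vision.camera_params(cam); T=c["world_to_cam"]; u=(px[0]-c["cx"])/c["fx"]; v=(px[1]-c["cy"])/c["fy"]
    if cam=="wrist":
        r=np.hypot(u,v); s=np.sin(r)/r if r>1e-9 else 1; d=np.array([u*s,v*s,np.cos(r)])
    else: d=np.array([u,v,1.])
    R=T[:3,:3]; return -R.T@T[:3,3], R.T@d
def atz(cam,px,z,c=None):
    o,d=ray(cam,px,c); return o+d*(z-o[2])/d[2]
def proj(cam,P,c=None):
    c=c or vision.camera_params(cam); p=c["world_to_cam"]@np.append(P,1); p=p[:3]
    if cam=="wrist":
        r=np.hypot(p[0],p[1]); th=np.arctan2(r,p[2]); s=th/r if r>1e-9 else 0
        return np.array([c["cx"]+c["fx"]*p[0]*s,c["cy"]+c["fy"]*p[1]*s])
    return np.array([c["cx"]+c["fx"]*p[0]/p[2],c["cy"]+c["fy"]*p[1]/p[2]])
def cloud(cam,d,c=None):
    c=c or vision.camera_params(cam); v,u=np.mgrid[:480,:640]; u=(u-c["cx"])/c["fx"]; v=(v-c["cy"])/c["fy"]
    if cam=="wrist":
        r=np.hypot(u,v)+1e-12; k=np.tan(r)/r; P=np.stack([u*k*d,v*k*d,d],-1)
    else: P=np.stack([u*d,v*d,d],-1)
    R=c["world_to_cam"][:3,:3]; t=c["world_to_cam"][:3,3]; return (P-t)@R
def yawq(a):  # tool down, tool y axis at world angle a+? : R=Rz(a)*Rx(pi): x->(cos,sin), y->(sin,-cos)
    return np.array([0,np.cos(a/2),np.sin(a/2),0])
def curyaw():
    q=env.observe()["orientation"]; return 2*np.arctan2(q[2],q[1])
E
python3 - <<'E'
from h import *
import numpy as np
t=lambda px,z:np.round(atz("top",px,z),1)
s=lambda px,z:np.round(atz("side",px,z),1)
print("chuck",t((182,260),123),s((325,374),123)); print("small",t((235,266),30),s((331,342),30))
print("mouth",t((292,231),158),s((301,256),158)); print("slot",t((296,233),74),s((303,296),74))
print("drift",t((453,246),38),s((322,222),38),"tip",t((376,236),26))
print("block",t((197,262),0)); print(curyaw())
for z in[0]: 
  for n,p in dict(knife=(204,154),jar=(279,300)).items(): print(n,t(p,z))
p,d=vision.snapshot("top"); cv2.imwrite("pics/top1.png",cv2.resize(p[140:360,150:490][:,:,::-1],None,fx=2.3,fy=2.3,interpolation=cv2.INTER_CUBIC))
p,d=vision.snapshot("side"); cv2.imwrite("pics/side1.png",cv2.resize(p[180:460,210:410][:,:,::-1],None,fx=2.1,fy=2.1,interpolation=cv2.INTER_CUBIC))
P=cloud("side",d)
E
```

```text
chuck [507.6 298.2 123. ] [498.1 305.4 123. ]
small [494.5 213.2  30. ] [495.1 150.3  30. ]
mouth [557.   80.4 158. ] [552.3  81.8 158. ]
slot [558.4  79.9  74. ] [549.3  84.7  74. ]
drift [ 526.7 -242.2   38. ] [ 535.5 -244.3   38. ] tip [551.5 -84.5  26. ]
block [504.9 301.4   0. ]
2.732766537324501
knife [740.1 284.    0. ]
jar [419.8 125.    0. ]
```

View pics/wrist0.png

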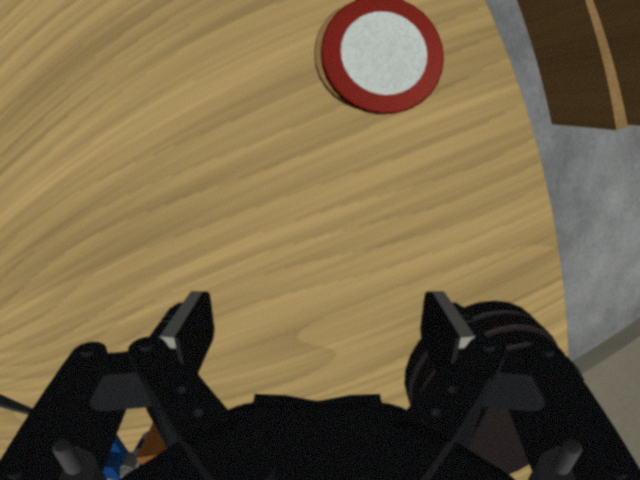

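View pics/top1.png

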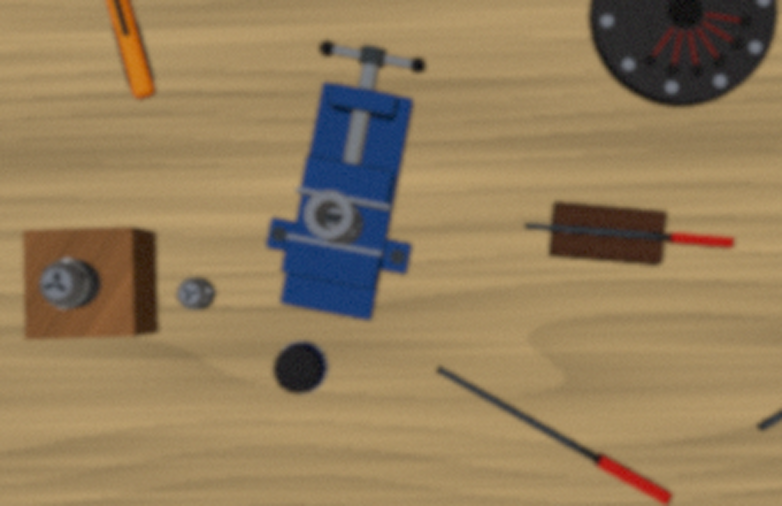

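View pics/side1.png

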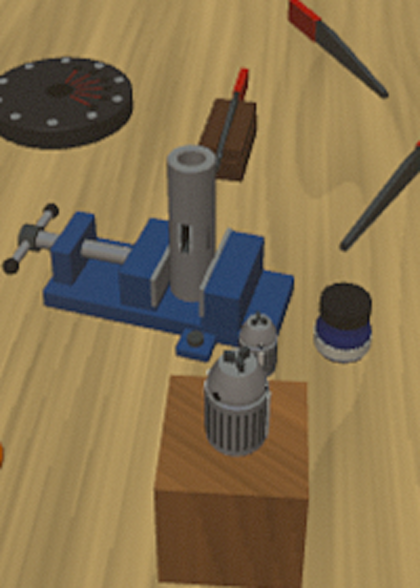

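```bash
python3 - <<'E'
from h import *
from scipy.spatial.transform import Rotation as Ro
o=env.observe(); q=o["orientation"]; R=Ro.from_quat([q[1],q[2],q[3],q[0]]).as_matrix()
c=vision.camera_params("wrist")["world_to_cam"]; print(R.round(3)); print("cam in tool",(R.T@(-c[:3,:3].T@c[:3,3]-o["eef_pos"])).round(1)); print((c[:3,:3]@R).round(3))
for px in [(379,239),(439,243)]: print(atz("top",px,30))
print(atz("top",(469,245),50))
for pos in [(505,300,123),(555,80,230),(530,190,330),(535,-240,60)]:
  for a in np.arange(-3.1,3.2,.45):
    j=env.inverse_kinematics(pos,yawq(a)); print(pos,round(a,2),None if j is None else np.round(j,2))
E
```

```text
[[-0.918  0.397 -0.   ]
 [ 0.397  0.918 -0.   ]
 [ 0.    -0.    -1.   ]]
cam in tool [  71.9   -0.3 -142.9]
[[ 0.001  1.    -0.   ]
 [-0.958  0.001 -0.287]
 [-0.287  0.001  0.958]]
[544.8738199  -90.31980923  30.        ]
[ 533.86446896 -214.99560488   30.        ]
[ 527.68044417 -272.4318085    50.        ]
(505, 300, 123) -3.1 [ 0.44  0.08  1.89 -0.    1.17 -1.17]
(505, 300, 123) -2.65 [ 0.44  0.08  1.89 -0.    1.17 -1.62]
(505, 300, 123) -2.2 [ 0.44  0.08  1.89 -0.    1.17 -2.07]
(505, 300, 123) -1.75 [ 0.44  0.08  1.89 -0.    1.17 -2.52]
(505, 300, 123) -1.3 None
(505, 300, 123) -0.85 [ 0.44  0.08  1.89 -0.    1.17  2.87]
(505, 300, 123) -0.4 [ 0.44  0.08  1.89 -0.    1.17  2.42]
(505, 300, 123) 0.05 [ 0.44  0.08  1.89 -0.    1.17  1.97]
(505, 300, 123) 0.5 [ 0.44  0.08  1.89 -0.    1.17  1.52]
(505, 300, 123) 0.95 [ 0.44  0.08  1.89 -0.    1.17  1.07]
(505, 300, 123) 1.4 [ 0.44  0.08  1.89 -0.    1.17  0.62]
(505, 300, 123) 1.85 [ 0.44  0.08  1.89 -0.    1.17  0.17]
(505, 300, 123) 2.3 [ 0.44  0.08  1.89 -0.    1.17 -0.28]
(505, 300, 123) 2.75 [ 0.44  0.08  1.89 -0.    1.17 -0.7
[... 1865 characters left out ...]
 -240, 60) -1.75 [-0.51  0.15  1.93 -0.    1.06  2.81]
(535, -240, 60) -1.3 [-0.51  0.15  1.93 -0.    1.06  2.36]
(535, -240, 60) -0.85 [-0.51  0.15  1.93 -0.    1.06  1.91]
(535, -240, 60) -0.4 [-0.51  0.15  1.93 -0.    1.06  1.46]
(535, -240, 60) 0.05 [-0.51  0.15  1.93 -0.    1.06  1.01]
(535, -240, 60) 0.5 [-0.51  0.15  1.93 -0.    1.06  0.56]
(535, -240, 60) 0.95 [-0.51  0.15  1.93 -0.    1.06  0.11]
(535, -240, 60) 1.4 [-0.51  0.15  1.93 -0.    1.06 -0.34]
(535, -240, 60) 1.85 [-0.51  0.15  1.93 -0.    1.06 -0.79]
(535, -240, 60) 2.3 [-0.51  0.15  1.93 -0.    1.06 -1.24]
(535, -240, 60) 2.75 [-0.51  0.15  1.93 -0.    1.06 -1.69]
(535, -240, 60) 3.2 [-0.51  0.15  1.93 -0.    1.06 -2.14]
```

```bash
python3 - <<'E'
from h import *
import pickle
def look(pos,a,name):
    env.movep(pos,yawq(a)); c=vision.camera_params("wrist"); p,d=vision.snapshot("wrist")
    pickle.dump((c,p,d),open(name+".pkl","wb")); cv2.imwrite(f"pics/{name}.png",p[:,:,::-1]); print(name,env.observe()["clock"])
    return c
c=look((503,290,300),1.4,"w_chuck")
for q in ["chuck_grip","block"]: print(q,[(round(r["score"],2),np.round(r["pixel"],1)) for r in nets.mark_of(q,"wrist")])
c=look((553,60,300),1.4,"w_vice")
for q in ["socket_mouth","slot"]: print(q,[(round(r["score"],2),np.round(r["pixel"],1), atz("wrist",r["pixel"],158,c).round(1)) for r in nets.mark_of(q,"wrist")])
E
```

```text
w_chuck 3.125
chuck_grip [(0.78, array([314.6, 194.9])), (0.71, array([324.4, 273.5]))]
block [(0.92, array([316.2, 173.6]))]
w_vice 4.2083
socket_mouth [(0.7, array([308. , 194.7]), array([550. ,  78.2, 158. ]))]
slot [(0.78, array([316.9, 176.9]), array([559.2,  90.8, 158. ]))]
```

View pics/w_chuck.png

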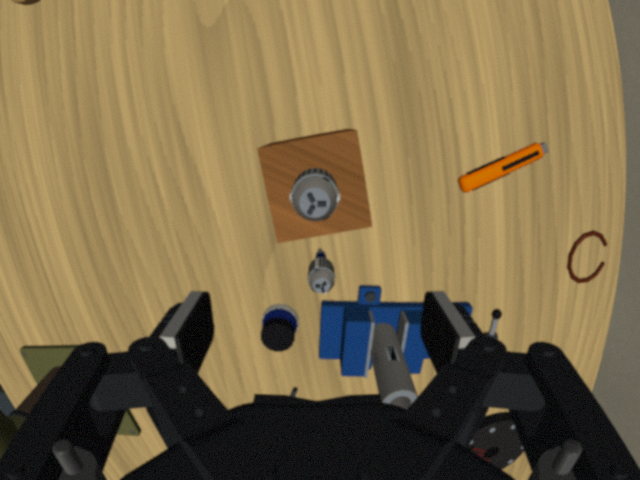

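View pics/w_vice.png

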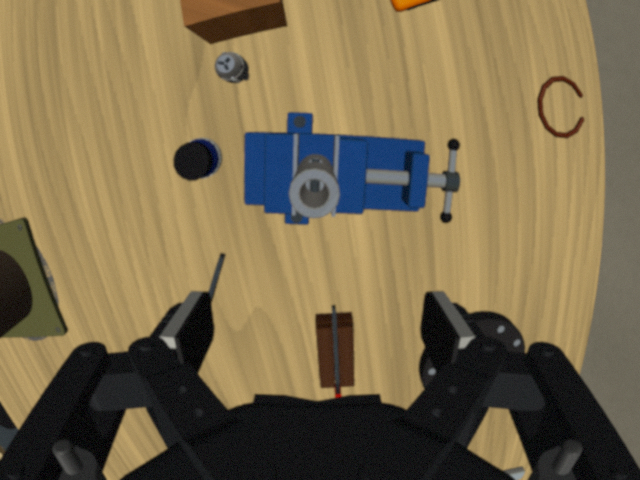

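```bash
cat >> h.py <<'E'
from scipy.optimize import least_squares
def circ(xy,r=None):
    m=xy.mean(0)
    if r is None: f=lambda v:np.hypot(xy[:,0]-v[0],xy[:,1]-v[1])-v[2]; x0=[*m,20]
    else: f=lambda v:np.hypot(xy[:,0]-v[0],xy[:,1]-v[1])-r; x0=m
    return least_squares(f,x0,loss="soft_l1").x
E
python3 - <<'E'
from h import *
import pickle
for n,ctr in [("w_chuck",(503,300)),("w_vice",(553,79))]:
    c,p,d=pickle.load(open(n+".pkl","rb")); P=cloud("wrist",d,c); ok=d>0
    near=ok&(np.hypot(P[...,0]-ctr[0],P[...,1]-ctr[1])<35)
    z=P[...,2][near]; print(n,"z hist",np.histogram(z,bins=np.arange(-5,185,10)))
    if n=="w_vice":
        m=near&(abs(P[...,2]-158)<4); print(m.sum(),np.median(P[...,2][m]))
        # ring outer contour from mask in image
        mm=m.astype(np.uint8); cs,_=cv2.findContours(mm,cv2.RETR_CCOMP,cv2.CHAIN_APPROX_NONE)
        for k in cs:
            k=k[:,0]; 
            if len(k)<20: continue
            xy=np.array([atz("wrist",q,158,c)[:2] for q in k.astype(float)]); print(len(k),circ(xy))
        # vice body: side edge normals via blue mask at known planes
        for zz in (58,):
            j=ok&(abs(P[...,2]-zz)<6)&(np.hypot(P[...,0]-ctr[0],P[...,1]-ctr[1])<110); q=P[j]; print("jaw pts",len(q),np.median(q[:,2]),cv2.minAreaRect(q[:,:2].astype(np.float32)))
        for zz in (148,):
            j=near&(P[...,2]<150)&(P[...,2]>60); q=P[j]; print("barrel",len(q),circ(q[:,:2]))
    else:
        for lo,hi in [(97,120),(120,139),(139,152),(152,170)]:
            j=near&(P[...,2]>lo)&(P[...,2]<hi); q=P[j]; print(lo,hi,len(q), circ(q[:,:2]) if len(q)>10 else "")
        j=ok&(abs(P[...,2]-95)<4)&(np.hypot(P[...,0]-ctr[0],P[...,1]-ctr[1])<90); q=P[j]; print("block top",len(q),np.median(q[:,2]),cv2.minAreaRect(q[:,:2].astype(np.float32)))
    for rct,nm,f in [((250,120,390,260) ,"a",4)]:
        x0,y0,x1,y1=rct; cv2.imwrite(f"pics/{n}_z.png",cv2.resize(p[y0:y1,x0:x1][:,:,::-1],None,fx=f,fy=f,interpolation=cv2.INTER_CUBIC))
E
```

```text
w_chuck z hist (array([   0,    0,    0,    0,    0,    0,    0,    0,    0,  679, 1473,
         58,   61,   96,  211,  682,  802,   97]), array([ -5,   5,  15,  25,  35,  45,  55,  65,  75,  85,  95, 105, 115,
       125, 135, 145, 155, 165, 175]))
97 120 135 [501.44160916 293.58109539  27.67620157]
120 139 236 [503.23408897 301.08958025  20.05365719]
139 152 604 [503.41959374 301.46625615  17.17929282]
152 170 1083 [503.50395891 302.35139052  10.22556635]
block top 7797 95.3120468000498 ((504.272216796875, 279.8966979980469), (95.54500579833984, 139.553955078125), 0.2939625084400177)
w_vice z hist (array([   0,    0,  537,   29,   35,   45,  935,  105,   62,   33,  109,
        118,  115,  132,  158,  170, 1346,    0]), array([ -5,   5,  15,  25,  35,  45,  55,  65,  75,  85,  95, 105, 115,
       125, 135, 145, 155, 165, 175]))
1360 158.1814215673964
147 [554.73342671  78.65482638  19.40802563]
87 [554.74667261  78.78335783  11.35815274]
jaw pts 5086 58.25966272502065 ((580.9928588867188, 72.58143615722656), (86.61383819580078, 162.41995239257812), 77.9853286743164)
barrel 973 [555.93137098  84.13001585  14.66143382]
```

View pics/w_chuck_z.png

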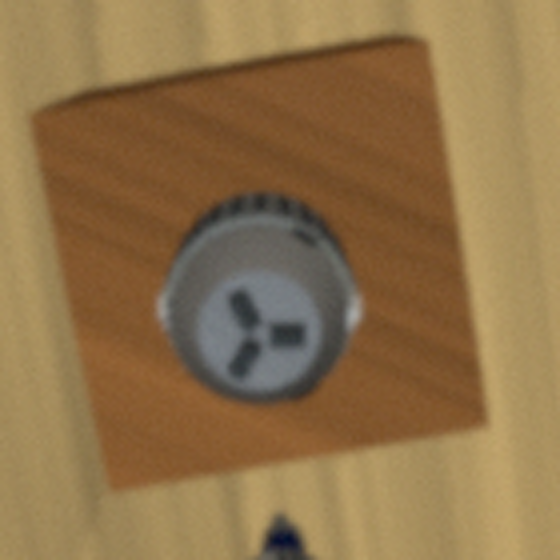

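View pics/w_vice_z.png

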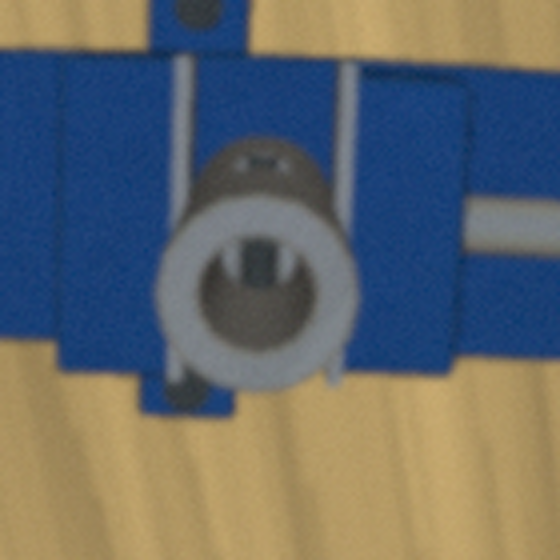

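```bash
python3 - <<'E'
from h import *
import pickle
env.movep((557,97,300),yawq(4.5)); c=vision.camera_params("wrist"); p,d=vision.snapshot("wrist"); n="w_vice2"
pickle.dump((c,p,d),open(n+".pkl","wb")); cv2.imwrite(f"pics/{n}.png",p[:,:,::-1]); print(n,env.observe()["clock"],env.observe()["eef_pos"])
def an(n):
    c,p,d=pickle.load(open(n+".pkl","rb")); P=cloud("wrist",d,c); ok=d>0; ctr=(554,79)
    near=ok&(np.hypot(P[...,0]-ctr[0],P[...,1]-ctr[1])<35)
    m=near&(abs(P[...,2]-158)<4)
    cs,_=cv2.findContours(m.astype(np.uint8),cv2.RETR_CCOMP,cv2.CHAIN_APPROX_NONE)
    for k in cs:
        k=k[:,0]
        if len(k)<20: continue
        xy=np.array([atz("wrist",q,158,c)[:2] for q in k.astype(float)]); print(n,len(k),circ(xy))
    # jaw: bright grey strips at z~58 not blue
    pi=p.astype(int); blue=(pi[...,2]-pi[...,0]>30)
    j=ok&(abs(P[...,2]-58)<6)&~blue&(np.hypot(P[...,0]-ctr[0],P[...,1]-ctr[1])<60); j=cv2.morphologyEx(j.astype(np.uint8),cv2.MORPH_OPEN,np.ones((2,2)))
    nn,lab,st,_=cv2.connectedComponentsWithStats(j)
    for i in range(1,nn):
        if st[i,4]>60:
            q=np.array([atz("wrist",(u,v),58,c)[:2] for v,u in np.argwhere(lab==i).astype(float)],np.float32); print("strip",st[i,4],q.mean(0),cv2.minAreaRect(q),np.ravel(cv2.fitLine(q,cv2.DIST_HUBER,0,.01,.01)))
an("w_vice"); an(n)
c,p,d=pickle.load(open("w_chuck.pkl","rb"))
a,b=[atz("wrist",q,125,c) for q in [(290.75,196.5),(339,198)]]; print("marks",a,b,np.arctan2(*(b-a)[1::-1]))
c,p,d=pickle.load(open("w_vice2.pkl","rb"))
cv2.imwrite(f"pics/{n}_z.png",cv2.resize(p[120:260,250:390][:,:,::-1],None,fx=4,fy=4,interpolation=cv2.INTER_CUBIC))
E
```

```text
w_vice2 6.925 [556.98644929  97.01694849 299.99283865]
w_vice 147 [554.73342671  78.65482638  19.40802563]
w_vice 87 [554.74667261  78.78335783  11.35815274]
strip 149 [539.9111  104.12915] ((539.7452392578125, 103.16001892089844), (40.874271392822266, 3.9183971881866455), 78.24778747558594) [2.0385987e-01 9.7900009e-01 5.3990131e+02 1.0393873e+02]
strip 163 [580.8093    96.068146] ((580.5604248046875, 95.17982482910156), (40.89057922363281, 4.370363235473633), 78.01355743408203) [1.9820163e-01 9.8016125e-01 5.8078864e+02 9.5998848e+01]
w_vice2 150 [554.4785219   77.9006989   19.45414629]
w_vice2 86 [554.3926415   77.60541351  11.31079712]
strip 133 [569.618     53.328243] ((569.6033325195312, 53.807228088378906), (41.87350845336914, 3.504258394241333), 78.92598724365234) [2.1341777e-01 9.7696102e-01 5.6963715e+02 5.3332394e+01]
strip 143 [528.5516    62.462753] ((529.4149780273438, 63.01976776123047), (42.89738464355469, 4.177901268005371), 78.39839935302734) [1.9630289e-01 9.8054332e-01 5.2869641e+02 6.4157066e+01]
marks [482.46606505 302.77770169 125.        ] [523.72265679 294.39378009 125.        ] -0.2004841321049947
```

View pics/w_vice2.png

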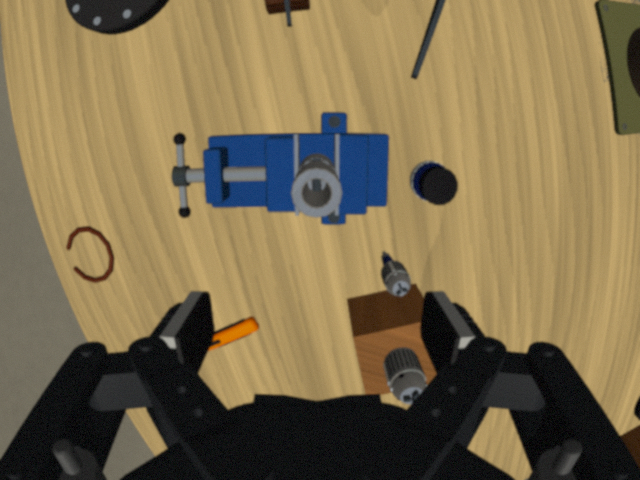

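View pics/w_vice2_z.png

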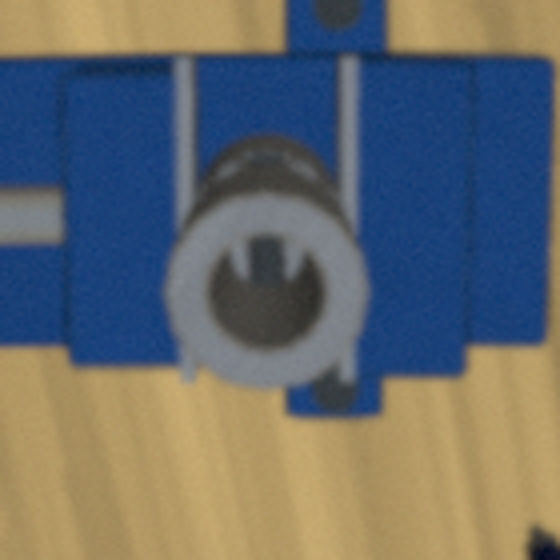

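```bash
python3 - <<'E'
from h import *
x,y=503.3,301.0
env.movep((x,y,235),yawq(1.87)); env.move_linear((x,y,102),velocity=150)
s=env.observe(); print(s["clock"],s["contact_force"].round(1))
env.move_gripper(0.35); s=env.observe(); print(s["clock"],s["gripper_width"],s["contact_force"].round(1),s["torque"].round(2))
E
```

```text
10.4917 [-0.4 -0.5 -0.1]
10.9833 0.4558405113475796 [-2.3 -0.6  4.7] [-0.13  0.38  0.01]
```

```bash
python3 - <<'E'
from h import *
x,y=503.3,301.0
env.move_gripper(0.65); env.movep((x,y,102),yawq(0.3))
env.move_gripper(0.0); s=env.observe(); print(s["clock"],s["gripper_width"],s["contact_force"].round(1),s["torque"].round(2))
env.move_linear((x,y,225),velocity=120); s=env.observe(); print(s["clock"],s["gripper_width"],s["contact_force"].round(1),s["torque"].round(2))
p,d=vision.snapshot("side"); cv2.imwrite("pics/lift.png",p[:,:,::-1])
E
```

```text
12.975 0.4541712939234794 [-1.1  2.4  2.4] [0.27 0.16 0.01]
14.15 0.4529815862622118 [-0.8 -0.2 -5.2] [ 0.02 -0.01  0.07]
```

View pics/lift.png

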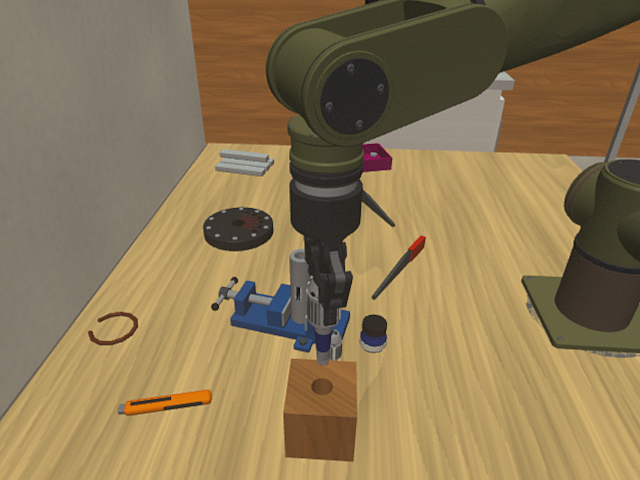

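```bash
python3 - <<'E'
import cv2
p=cv2.imread("pics/lift.png"); cv2.imwrite("pics/lift_z.png",cv2.resize(p[280:400,280:380],None,fx=5,fy=5,interpolation=cv2.INTER_CUBIC))
E
```

```text
(no output)
```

View pics/lift_z.png

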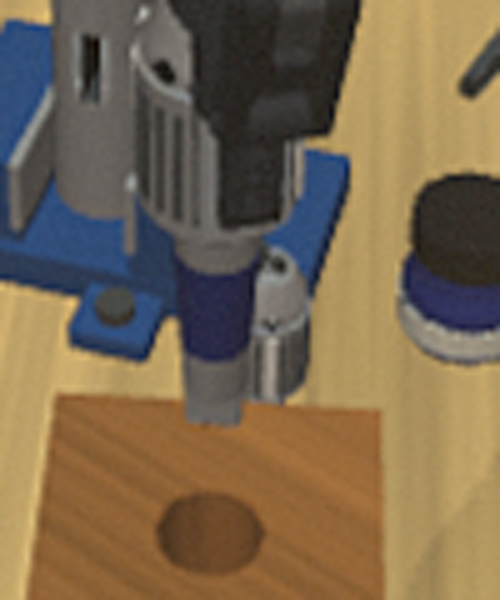

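```bash
cat >> h.py <<'E'
SX,SY,SA=554.57,78.2,1.367
def fz():
    s=env.observe(); return s["contact_force"],s
E
python3 - <<'E'
from h import *
env.move_linear((503.3,301,265),velocity=150)
env.movep((SX,SY,265),yawq(1.8)); f0,s=fz(); print(s["clock"],f0.round(1))
for z in [225,190,184,182,181,180,179,178,177]:
    env.move_linear((SX,SY,z),velocity=60 if z>=184 else 20); f,s=fz(); print(z,round(s["clock"],2),s["eef_pos"].round(2),(f-f0).round(1),s["torque"].round(2))
    if (f-f0)[2]>4 or np.hypot(*(f-f0)[:2])>6: break
E
```

```text
16.2833 [ 0.1  0.1 -4.5]
225 17.1 [554.82  78.2  225.34] [ 1.8 -0.6 -1. ] [-0.03  0.01 -0.01]
190 17.83 [554.51  78.25 189.96] [-0.8  1.2 -1.3] [ 0.05  0.16 -0.03]
184 18.08 [554.29  78.26 183.64] [-1.7 -1.5 -1.2] [ 0.05  0.37 -0.  ]
182 18.33 [554.34  78.31 181.89] [-3.  -0.2 -0.1] [ 0.17  0.63 -0.04]
181 18.58 [554.39  78.26 181.07] [-4.4  0.2  2.4] [ 0.21  0.91 -0.03]
180 18.83 [554.4   78.29 180.09] [-4.3  0.4  3.4] [ 0.19  1.13 -0.01]
179 19.08 [554.33  78.31 179.14] [-4.6  1.   2.2] [0.22 1.18 0.04]
178 19.33 [554.26  78.38 178.32] [-7.2  1.6  4.8] [ 0.22  1.26 -0.  ]
```

```bash
python3 - <<'E'
from h import *
f0=np.array([.1,.1,-4.5])
x,y=SX-0.5,SY+0.1
for z in [178,177,176,175]:
    env.move_linear((x,y,z),velocity=20); env.hold(.1); f,s=fz(); F=f-f0; print(z,x.round(2) if hasattr(x,'round') else x,round(s["clock"],2),s["eef_pos"].round(2),F.round(1),s["torque"].round(2))
    if F[2]>7: break
    x+=np.clip(F[0]*.12,-.5,.5); y+=np.clip(F[1]*.12,-.5,.5)
print(x,y)
E
```

```text
178 554.07 19.68 [554.11  78.39 178.02] [-3.6  1.2  3. ] [ 0.35  0.95 -0.  ]
177 553.64 20.03 [553.83  78.45 176.74] [-1.9  0.4  0.5] [0.23 0.42 0.02]
176 553.41 20.38 [553.71  78.48 175.92] [-0.2  2.3 -0.8] [0.25 0.12 0.01]
175 553.38 20.73 [553.66  78.62 175.14] [ 0.2  0.8 -0.4] [ 0.09  0.03 -0.01]
553.4046985649463 78.87120439702156
```

```bash
python3 - <<'E'
from h import *
f0=np.array([.1,.1,-4.5])
x,y,z=553.42,78.75,175.2
hit=0
while z>168:
    z-=.5 if not hit else .25
    env.move_linear((x,y,z),velocity=20); env.hold(.05); f,s=fz(); F=f-f0; print(z,round(s["clock"],2),s["eef_pos"].round(2),F.round(1),s["torque"].round(2))
    if F[2]>3: hit=1
    if F[2]>10: break
    if not hit: x+=np.clip(F[0]*.1,-.3,.3); y+=np.clip(F[1]*.1,-.3,.3)
print(x,y)
E
```

```text
174.7 21.03 [553.66  78.66 175.05] [ 0.3 -0.3  1.7] [-0.01  0.07 -0.  ]
174.2 21.33 [553.68  78.65 174.64] [-0.9  0.3  3.8] [-0.04  0.22  0.01]
173.95 21.63 [553.69  78.67 174.41] [-0.6 -0.6  5.3] [-0.12  0.17  0.07]
173.7 21.93 [553.7   78.67 174.15] [-1.4 -0.8  6.1] [-0.11  0.22  0.02]
173.45 22.23 [553.69  78.67 173.86] [-0.5 -1.   8.4] [-0.12  0.31  0.04]
173.2 22.53 [553.71  78.68 173.66] [-0.8 -2.1  9.8] [-0.22  0.31 -0.04]
172.95 22.83 [553.7   78.7  173.49] [-1.  -0.6 11. ] [-0.2   0.3   0.01]
553.4450057246872 78.71845746402106
```

```bash
python3 - <<'E'
from h import *
f0=np.array([.1,.1,-4.5])
x,y,z=553.45,78.72,172.95
while z>168:
    z-=.3
    env.move_linear((x,y,z),velocity=20); env.hold(.08); f,s=fz(); F=f-f0; print(z,round(s["clock"],2),s["eef_pos"].round(2),F.round(1),s["torque"].round(2))
    if F[2]>19: break
E
```

```text
172.64999999999998 23.17 [553.72  78.68 173.39] [-2.5 -0.9 10.4] [-0.18  0.42 -0.02]
172.34999999999997 23.5 [553.73  78.66 173.29] [-2.4 -0.7 10.9] [-0.21  0.55  0.01]
172.04999999999995 23.83 [553.74  78.68 173.2 ] [-2.2 -1.3 12.9] [-0.19  0.64  0.03]
171.74999999999994 24.17 [553.74  78.69 173.07] [-2.4 -0.5 13.3] [-0.2   0.67 -0.04]
171.44999999999993 24.5 [553.76  78.67 173.  ] [-3. -2. 14.] [-0.25  0.8  -0.06]
171.14999999999992 24.83 [553.77  78.67 172.89] [-4.2 -0.9 15.6] [-0.24  0.85 -0.03]
170.8499999999999 25.17 [553.75  78.67 172.77] [-4.2 -0.9 15.7] [-0.2   0.95  0.03]
170.5499999999999 25.5 [553.8   78.67 172.73] [-4.9 -1.7 16.5] [-0.19  1.04  0.  ]
170.2499999999999 25.83 [553.81  78.67 172.65] [-5.8 -1.7 18.3] [-0.27  1.13  0.04]
169.94999999999987 26.17 [553.81  78.68 172.55] [-5.7 -2.9 18.2] [-0.31  1.24  0.01]
169.64999999999986 26.5 [553.83  78.69 172.5 ] [-6.2 -1.8 19. ] [-0.29  1.28 -0.06]
169.34999999999985 26.83 [553.84  78.7  172.37] [-6.5 -2.5 20.4] [-0.25  1.43  0.01]
```

```bash
python3 - <<'E'
from h import *
f0=np.array([.1,.1,-4.5])
z=169.35
for x,y,z in [(552.9,78.5,169.35),(552.5,78.4,169.1),(552.5,78.4,168.8),(552.4,78.4,168.5),(552.4,78.4,168.2)]:
    env.move_linear((x,y,z),velocity=20); env.hold(.08); f,s=fz(); F=f-f0; print(z,round(s["clock"],2),s["eef_pos"].round(2),F.round(1),s["torque"].round(2))
    if F[2]>21.8: break
p,d=vision.snapshot("side"); cv2.imwrite("pics/seat.png",p[:,:,::-1]);cv2.imwrite("pics/seat_z.png",cv2.resize(p[150:320,230:390][:,:,::-1],None,fx=3.5,fy=3.5,interpolation=cv2.INTER_CUBIC))
E
```

```text
169.35 27.17 [553.74  78.64 172.38] [-4.3 -0.3 18.9] [-0.17  1.07 -0.07]
169.1 27.5 [553.72  78.65 172.34] [-3.4 -0.3 19.1] [-0.14  1.03 -0.06]
168.8 27.83 [553.75  78.64 172.37] [-3.7 -0.8 20. ] [-0.15  1.14 -0.02]
168.5 28.17 [553.75  78.65 172.36] [-4.6 -2.  22.1] [-0.1   1.16 -0.01]
```

View pics/seat_z.png

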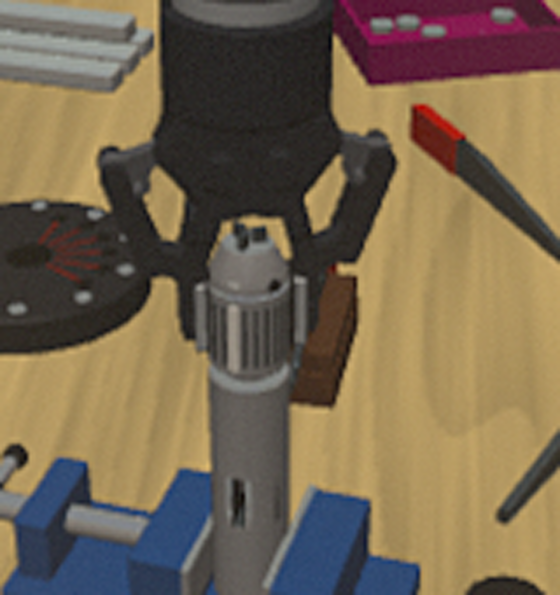

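```bash
python3 - <<'E'
from h import *
import pickle
p,d=vision.snapshot("side"); pickle.dump((p,d),open("seat.pkl","wb")); P=cloud("side",d)
# axis projections for heights
for z in (160,166,210,235): print(z,proj("side",(553.9,78.5,z)).round(1))
cv2.imwrite("pics/seat_z2.png",cv2.resize(p[205:265,280:325][:,:,::-1],None,fx=10,fy=10,interpolation=cv2.INTER_CUBIC))
c=proj("side",(553.9,78.5,166)).round().astype(int)
for v in range(c[1]-40,c[1]+16): print(v,P[v,c[0]].round(1),p[v,c[0]])
E
```

```text
160 [300.3 253.9]
166 [300.2 251. ]
210 [300.  228.6]
235 [299.8 215.3]
211 [552.4  88.8 248.5] [73 62 47]
212 [ 6.010e+02 -3.589e+02 -3.000e-01] [154 131  85]
213 [ 600.8 -357.    -2.3] [191 162 102]
214 [ 5.997e+02 -3.469e+02  3.000e-01] [149 129  85]
215 [553.9  75.5 233.8] [88 82 69]
216 [553.2  82.1 235.7] [61 69 68]
217 [553.   83.8 234.8] [49 46 45]
218 [553.   84.  233.1] [42 38 34]
219 [553.1  83.3 230.8] [34 29 25]
220 [553.   84.9 229.9] [64 66 63]
221 [553.   84.4 227.7] [111 114 110]
222 [552.7  87.2 227.5] [130 132 128]
223 [552.6  89.  226.7] [130 127 122]
224 [552.2  92.6 227. ] [127 122 117]
225 [552.1  94.  226. ] [125 122 115]
226 [552.3  91.8 222.8] [125 121 115]
227 [552.3  92.4 221.3] [122 117 113]
228 [552.2  93.2 219.9] [123 119 113]
229 [552.   95.3 219.3] [120 116 111]
230 [552.2  93.7 216.5] [120 116 111]
231 [552.   95.7 215.8] [118 113 108]
232 [552.   96.  214.1] [114 109 103]
233 [552.   96.  212.2] [105  98  95]
234 [552.   96.5 210.7] [105 102 100]
235 [551.9  97.1 209.2] [114 114 117]
236 [551.8  98.8 208.3] [107 105 105]
237 [551.8  98.5 206.3] [97 
[... 333 characters left out ...]
 99.1 187.4] [65 62 59]
248 [551.9  99.6 185.8] [64 62 60]
249 [552.   98.8 183.3] [63 60 55]
250 [552.2  97.5 180.5] [64 62 59]
251 [552.2  97.5 178.6] [64 62 59]
252 [552.   99.1 177.7] [63 60 55]
253 [552.4  96.2 173.8] [65 61 59]
254 [552.1  98.8 173.5] [67 63 60]
255 [552.1  99.2 171.8] [92 86 81]
256 [552.3  97.2 168.4] [97 93 89]
257 [552.3  98.1 167. ] [87 85 78]
258 [553.2  89.7 159.3] [95 93 89]
259 [553.5  87.4 155.7] [124 124 121]
260 [552.8  94.2 158.3] [136 138 137]
261 [552.4  98.  158.9] [125 126 123]
262 [552.4  97.5 156.5] [106 104 100]
263 [552.3  98.8 155.4] [94 88 84]
264 [552.6  96.4 151.7] [96 89 84]
265 [552.4  98.7 151.2] [98 92 90]
266 [552.2 100.1 150.2] [97 93 88]
```

View pics/seat_z2.png

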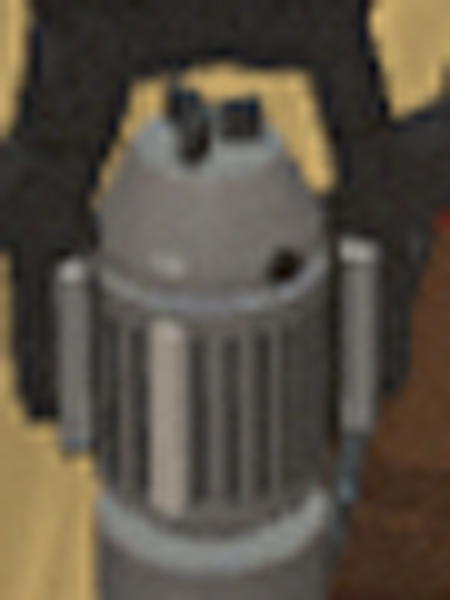

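```bash
python3 - <<'E'
from h import *
f0=np.array([.1,.1,-4.5])
for z in [168.2,167.9,167.6]:
    env.move_linear((552.4,78.4,z),velocity=20); env.hold(.08); f,s=fz(); F=f-f0; print(z,round(s["clock"],2),s["eef_pos"].round(2),F.round(1),s["torque"].round(2))
    if F[2]>23.7: break
E
```

```text
168.2 28.6 [553.75  78.62 172.24] [-4.5 -0.4 21.8] [-0.16  1.22  0.03]
167.9 28.93 [553.77  78.63 172.22] [-5.  -1.1 22.7] [-0.22  1.34  0.  ]
167.6 29.27 [553.76  78.61 172.05] [-5.7 -1.  23. ] [-0.17  1.42 -0.02]
```

```bash
python3 - <<'E'
from h import *
f0=np.array([.1,.1,-4.5])
env.move_linear((553.4,78.6,171.2),velocity=30); f,s=fz(); print(s["eef_pos"].round(2),(f-f0).round(1),s["torque"].round(2))
env.move_gripper(0.75); f,s=fz(); print(s["clock"],s["eef_pos"].round(2),f.round(1),s["torque"].round(2))
env.move_linear((553.4,78.6,290),velocity=200)
# toward drift; look
env.movep((541,-185,280),yawq(1.48)); s=env.observe(); print(s["clock"])
import pickle
c=vision.camera_params("wrist"); p,d=vision.snapshot("wrist"); pickle.dump((c,p,d),open("w_drift.pkl","wb")); cv2.imwrite("pics/w_drift.png",p[:,:,::-1])
p2,d2=vision.snapshot("side"); pickle.dump((p2,d2),open("seat2.pkl","wb")); cv2.imwrite("pics/seat2.png",p2[:,:,::-1])
P=cloud("side",d2); m=(np.hypot(P[...,0]-554,P[...,1]-78)<10)&(P[...,2]>225); print("nose",m.sum(),np.percentile(P[...,2][m],[50,90,98]))
E
```

```text
[553.74  78.65 172.17] [-2.8 -1.5 13.2] [-0.07  0.56 -0.03]
29.9083 [553.03  78.66 170.29] [-0.3 -0.5 -0. ] [ 0.03  0.06 -0.  ]
31.6833
nose 77 [229.84139367 234.54877132 235.51150872]
```

View pics/w_drift.png

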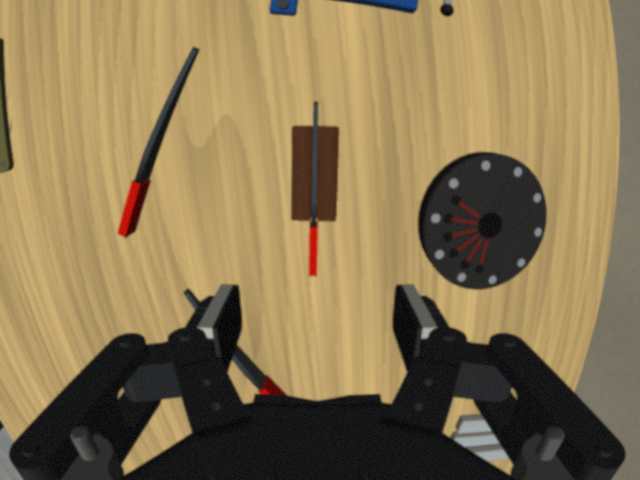

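View pics/seat2.png

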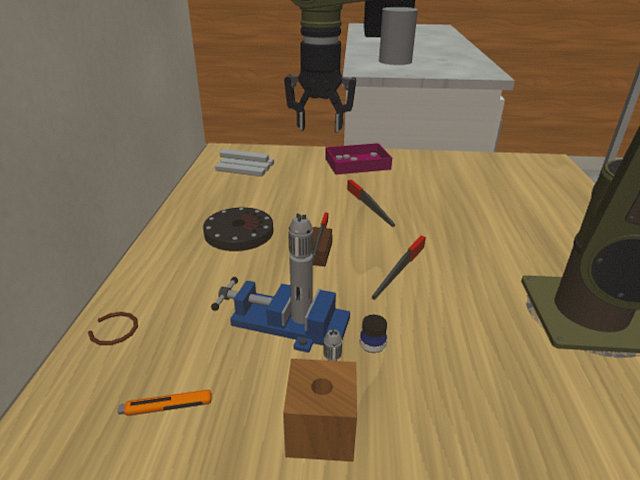

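```bash
python3 - <<'E'
from h import *
import pickle
c,p,d=pickle.load(open("w_drift.pkl","rb")); P=cloud("wrist",d,c); pi=p.astype(int)
red=(pi[...,0]>120)&(pi[...,1]<70)&(pi[...,2]<70); red[:200]=0; red[290:]=0; red[:,:290]=0; red[:,340:]=0
ij=np.argwhere(red).astype(float)
q=np.array([atz("wrist",(u,v),50,c)[:2] for v,u in ij],np.float32); print(len(q),cv2.minAreaRect(q),"depth z",np.percentile(P[...,2][red],[10,50,90]))
cv2.imwrite("pics/drz.png",cv2.resize(p[90:290,280:350][:,:,::-1],None,fx=3,fy=3,interpolation=cv2.INTER_CUBIC))
hs=[]
for v in range(100,280,6):
    # darkest/handle column
    seg=pi[v,300:330].sum(1); u=300+np.arange(30)[red[v,300:330]].mean() if red[v,300:330].any() else 300+seg.argmin()
    print(v,u,P[v,int(round(u))].round(1))
E
```

```text
317 ((532.3388061523438, -244.49986267089844), (54.287601470947266, 6.411762714385986), 84.55848693847656) depth z [49.93518283 50.84445883 51.86949492]
100 316 [ 5.496e+02 -8.610e+01 -3.000e-01]
106 316 [549.  -94.5  34.3]
112 315 [ 547.4 -100.7   35.1]
118 315 [ 546.8 -107.    36.6]
124 315 [ 546.3 -113.2   35.7]
130 311 [ 541.7 -118.9   40.7]
136 307 [ 537.1 -124.7   41.4]
142 310 [ 539.6 -131.    42.8]
148 308 [ 537.  -137.    41.5]
154 310 [ 538.5 -143.3   43. ]
160 310 [ 537.9 -149.5   42. ]
166 318 [ 545.4 -158.4   25.1]
172 309 [ 535.8 -161.6   43.8]
178 318 [ 544.4 -168.9   42.1]
184 310 [ 535.5 -174.6   41. ]
190 309 [ 534.  -180.6   42.1]
196 310 [ 534.3 -187.7   38.8]
202 309 [ 532.7 -193.7   40.5]
208 310 [ 532.6 -203.3   26.9]
214 310 [ 531.9 -210.2   26.3]
220 313 [ 535.4 -210.9   50.6]
226 310.0 [ 531.6 -217.6   48.4]
232 313.0 [ 534.3 -223.2   52.4]
238 313.0 [ 533.6 -230.5   50.1]
244 313.0 [ 533.  -237.1   50.1]
250 313.0 [ 532.4 -243.5   51. ]
256 312.5 [ 530.7 -250.7   49.7]
262 312.5 [ 530.1 -257.1   50.8]
268 312.5 [ 529.5 -264.    50.9]
274 312.5 [ 528.8 -271.2   50.4]
```

View pics/drz.png

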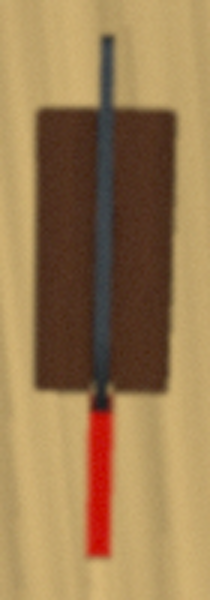

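```bash
python3 - <<'E'
from h import *
import pickle
a=1.468-np.pi
env.move_gripper(0.45)
for nm,pos,aa in [("dr",(532.3,-244.5,19.3),a),("pre",(596.6,282,80),1.367),("hi",(596.6,282,295),1.367),("end",(571,162,67),1.367)]:
    j=env.inverse_kinematics(pos,yawq(aa)); print(nm,None if j is None else j.round(2))
env.movep((532.3,-244.5,100),yawq(a)); env.move_linear((532.3,-244.5,20),velocity=120); s=env.observe(); print(s["clock"],s["contact_force"].round(1))
env.move_gripper(0.0); s=env.observe(); print(s["clock"],s["gripper_width"],s["contact_force"].round(1),s["torque"].round(2))
E
```

```text
dr [-0.52  0.21  1.94 -0.    0.99  2.72]
pre [ 0.36  0.28  1.74 -0.    1.12  0.56]
hi [ 0.36  0.11  1.55 -0.    1.47  0.56]
end [ 0.19  0.16  1.91 -0.    1.08  0.39]
35.55 [-0.4 -0.2 -0.2]
35.9167 0.09568849676823023 [-3.9  0.   5.3] [0.15 0.69 0.18]
```

```bash
python3 - <<'E'
from h import *
env.move_linear((532.3,-244.5,120),velocity=150); s=env.observe(); print(s["clock"],s["gripper_width"],s["contact_force"].round(2),s["torque"].round(3))
env.move_linear((532.3,-244.5,295),velocity=250)
env.movep((596.6,282,295),yawq(SA)); s=env.observe(); print(s["clock"],s["eef_pos"].round(1),s["contact_force"].round(2),s["torque"].round(3))
env.move_linear((596.6,282,90),velocity=180); s=env.observe(); print(s["clock"],s["eef_pos"].round(1),s["contact_force"].round(2),s["torque"].round(3))
for n in ("side","top"):
    p,d=vision.snapshot(n); cv2.imwrite(f"pics/pre_{n}.png",p[:,:,::-1])
    import pickle; pickle.dump((p,d),open(f"pre_{n}.pkl","wb"))
E
python3 - <<'E'
import cv2
p=cv2.imread("pics/pre_side.png"); cv2.imwrite("pics/pre_side_z.png",cv2.resize(p[200:420,200:360],None,fx=2.7,fy=2.7,interpolation=cv2.INTER_CUBIC))
E
```

```text
36.7333 0.09487723572938167 [-0.76 -0.48 -1.58] [-0.041 -0.026 -0.036]
39.5 [596.7 281.3 294.5] [ 0.06  0.05 -1.72] [0.112 0.009 0.017]
40.7917 [597.7 282.4  91.7] [-0.47  0.09 -0.6 ] [ 0.114 -0.029  0.049]
```

View pics/pre_side.png

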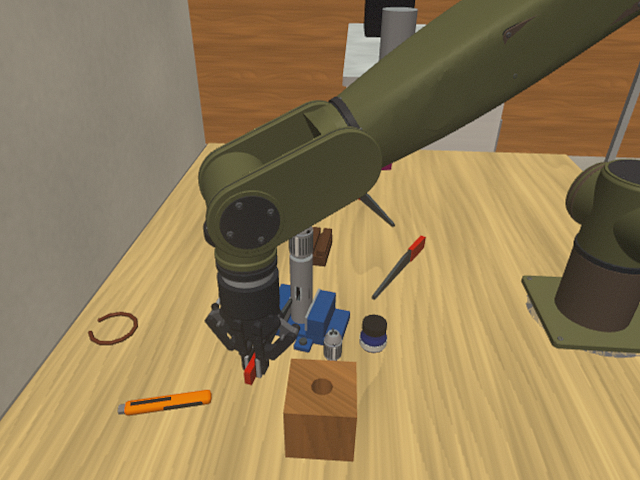

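View pics/pre_side_z.png

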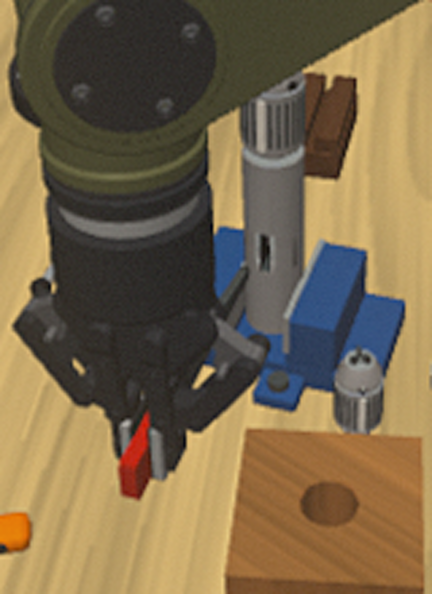

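View pics/pre_top.png

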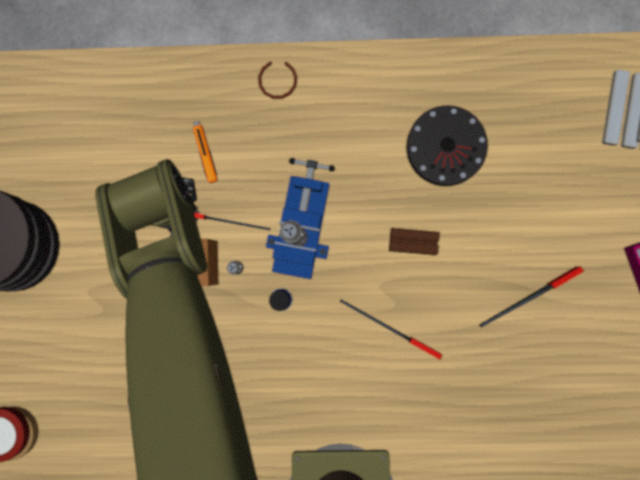

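```bash
python3 - <<'E'
from h import *
import pickle
p,d=pickle.load(open("pre_top.pkl","rb")); P=cloud("top",d)
s=env.observe(); print(s["eef_pos"].round(2),s["clock"])
pi=p.astype(int).sum(2)
for u in range(206,274,4):
    col=pi[205:240,u]; v=205+col.argmin(); zz=P[v-1:v+2,u,2]; print(u,v,P[v,u].round(1),zz.round(0))
E
```

```text
[597.65 282.4   91.86] 40.8917
206 217 [590.5 251.3 120.4] [120. 120. 116.]
210 218 [588.5 243.9 118.4] [119. 118. 122.]
214 219 [586.1 235.4 121.1] [120. 121. 108.]
218 219 [586.  227.6 121.3] [121. 121. 119.]
222 220 [584.2 220.7 117.1] [115. 117. 118.]
226 221 [582.1 212.9 116.6] [121. 117. 119.]
230 221 [581.9 205.  117. ] [  1. 117. 117.]
234 222 [579.8 197.2 116.9] [116. 117. 117.]
238 223 [577.8 189.8 114.9] [114. 115. 113.]
242 224 [575.8 182.2 113.4] [113. 113. 113.]
246 224 [575.7 174.5 112.5] [  4. 112. 109.]
250 225 [573.8 167.  110.3] [112. 110. 111.]
254 226 [571.7 159.4 108.8] [110. 109. 109.]
258 227 [569.7 151.9 106.9] [109. 107. 106.]
262 227 [569.6 144.  106.6] [  3. 107. 108.]
266 228 [567.6 136.4 104.6] [108. 105. 102.]
270 239 [550.3 139.8  20. ] [16. 20. 19.]
```

```bash
cat >> h.py <<'E'
U=np.array([np.cos(SA),np.sin(SA)]); N=np.array([-U[1],U[0]])
def at(s,lat,z,c=(554.0,78.5)): return np.array([*(np.array(c)+s*U+lat*N),z])
def rel(p,c=(554.0,78.5)): e=p[:2]-np.array(c); return np.round([e@U,e@N,p[2]],2)
E
python3 - <<'E'
from h import *
env.move_linear(at(208,0,70),velocity=60); env.hold(.15); f0,s=fz(); print(s["clock"],rel(s["eef_pos"]),f0.round(1),s["torque"].round(2),curyaw())
for S in [190,180,172,164,156]:
    env.move_linear(at(S,0,70),velocity=60); f,s=fz(); F=f-f0; print(S,round(s["clock"],2),rel(s["eef_pos"]),"along,lat,z",np.round([F[:2]@U,F[:2]@N,F[2]],1),s["torque"].round(2))
    if abs(F[:2]@U)>6: break
E
```

```text
41.525 [208.12  -0.23  70.27] [ 0.3  0.2 -1.6] [ 0.11 -0.01  0.01] 1.3669698359042792
190 41.98 [ 1.8952e+02 -1.1000e-01  7.0140e+01] along,lat,z [-0.1 -0.1  0.9] [ 0.06 -0.01 -0.01]
180 42.29 [1.7963e+02 1.0000e-02 6.9960e+01] along,lat,z [ 0.3 -0.2 -0.2] [ 0.08  0.02 -0.01]
172 42.58 [1.7167e+02 2.0000e-02 6.9970e+01] along,lat,z [0.1 0.4 0.1] [ 0.09 -0.02  0.04]
164 42.86 [1.636e+02 2.000e-02 6.994e+01] along,lat,z [0.2 0.2 0. ] [ 0.09 -0.05 -0.03]
156 43.14 [ 1.5564e+02 -2.0000e-02  6.9980e+01] along,lat,z [-1.2  0.4 -0.5] [0.08 0.01 0.03]
```

```bash
python3 - <<'E'
from h import *
f0=np.array([.3,.2,-1.6])
for S in [150,144,140,137,134,131,128,125,122]:
    env.move_linear(at(S,0,69.3),velocity=50); f,s=fz(); F=f-f0; print(S,round(s["clock"],2),rel(s["eef_pos"]),"along,lat,z",np.round([F[:2]@U,F[:2]@N,F[2]],1),s["torque"].round(2))
    if F[:2]@U>15 or abs(F[2])>12 or abs(F[:2]@N)>6: break
E
```

```text
150 43.41 [ 1.4968e+02 -3.0000e-02  6.9280e+01] along,lat,z [-0.3 -0.1  0.2] [ 0.02 -0.05  0.07]
144 43.67 [143.7   -0.    69.28] along,lat,z [ 1.1 -0.2  0.8] [ 0.08  0.01 -0.03]
140 43.92 [ 1.3979e+02 -3.0000e-02  6.9310e+01] along,lat,z [-0.4  0.2  0.6] [ 0.09 -0.03 -0.01]
137 44.17 [136.84   0.    69.28] along,lat,z [-0.4  0.2 -0.3] [ 0.02 -0.02 -0.05]
134 44.42 [ 1.3397e+02 -6.0000e-02  6.9340e+01] along,lat,z [-0.4  0.9  0.2] [ 0.17 -0.03  0.  ]
131 44.67 [ 1.3151e+02 -8.0000e-02  6.9430e+01] along,lat,z [ 3.6  0.7 -1.2] [ 0.68 -0.18  0.05]
128 44.92 [ 1.2898e+02 -9.0000e-02  6.9530e+01] along,lat,z [ 5.6 -0.1 -0.6] [ 0.99 -0.28  0.04]
125 45.17 [ 1.2566e+02 -6.0000e-02  6.9430e+01] along,lat,z [ 5.2 -0.1 -0.5] [ 0.83 -0.31  0.05]
122 45.42 [ 1.2199e+02 -5.0000e-02  6.9330e+01] along,lat,z [ 2.8 -0.3 -0.2] [ 0.51 -0.19  0.02]
```

```bash
python3 - <<'E'
from h import *
f0=np.array([.3,.2,-1.6])
z=68.8
for S in [118,114,110,106,102,98,94,90,87]:
    z=max(68.2,z-.2); env.move_linear(at(S,0,z),velocity=50); f,s=fz(); F=f-f0; print(S,round(s["clock"],2),rel(s["eef_pos"]),"along,lat,z",np.round([F[:2]@U,F[:2]@N,F[2]],1),s["torque"].round(2))
    if F[:2]@U>20 or abs(F[2])>14 or abs(F[:2]@N)>6: break
env.hold(.3)
f,s=fz(); F=f-f0;print(rel(s["eef_pos"]),np.round([F[:2]@U,F[:2]@N,F[2]],1))
import pickle
p,d=vision.snapshot("side"); pickle.dump((p,d),open("end.pkl","wb")); cv2.imwrite("pics/end_side.png",p[:,:,::-1]); cv2.imwrite("pics/end_z.png",cv2.resize(p[170:340,220:370][:,:,::-1],None,fx=3.5,fy=3.5,interpolation=cv2.INTER_CUBIC))
E
```

```text
118 45.67 [117.55  -0.28  68.96] along,lat,z [0.5 0.3 2.4] [ 0.15 -0.09  0.06]
114 45.92 [113.55  -0.34  68.77] along,lat,z [ 0.5 -0.2  2.7] [-0.03 -0.07  0.04]
110 46.17 [109.63  -0.35  68.6 ] along,lat,z [ 0.1 -0.3  4.9] [-0.11 -0.06  0.08]
106 46.42 [105.71  -0.26  68.53] along,lat,z [ 1.5 -0.5  6.4] [-0.16 -0.    0.05]
102 46.67 [101.69  -0.25  68.5 ] along,lat,z [1.6 0.2 5.3] [-0.17 -0.08  0.04]
98 46.92 [97.72 -0.22 68.51] along,lat,z [0.9 0.4 6.9] [-0.15 -0.03  0.05]
94 47.17 [93.69 -0.23 68.54] along,lat,z [0.4 0.3 7. ] [-0.13 -0.06  0.03]
90 47.42 [89.71 -0.25 68.59] along,lat,z [2.  0.3 7.5] [-0.11 -0.04  0.02]
87 47.67 [86.84 -0.3  68.65] along,lat,z [1.6 0.3 7. ] [-0.04 -0.04  0.03]
[86.87 -0.31 68.64] [ 1.7 -0.2  8. ]
```

View pics/end_z.png

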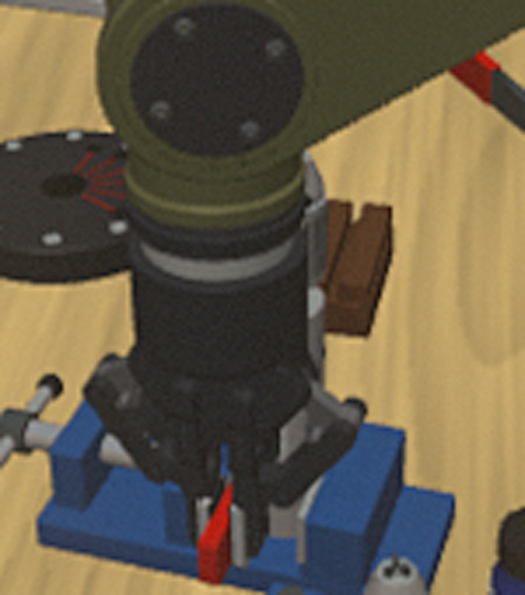

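```bash
python3 - <<'E'
from h import *
import pickle
f0=np.array([.3,.2,-1.6])
env.move_linear(at(84.8,0,68.2),velocity=40); env.move_linear(at(84.8,-.2,68.5),velocity=20); f,s=fz(); F=f-f0; print(s["clock"],rel(s["eef_pos"]),np.round([F[:2]@U,F[:2]@N,F[2]],1))
env.move_gripper(0.3); f,s=fz(); print(s["clock"],s["gripper_width"],f.round(1),rel(s["eef_pos"]))
env.move_linear(at(85,-.2,160),velocity=120)
env.move_linear(at(170,0,280),velocity=250); f,s=fz(); print(s["clock"],f.round(1))
env.movep((500,300,330),yawq(1.37)); print(env.observe()["clock"])
for n in ("side","top"):
    p,d=vision.snapshot(n); pickle.dump((p,d),open(f"fin_{n}.pkl","wb")); cv2.imwrite(f"pics/fin_{n}.png",p[:,:,::-1])
    if n=="side":
        cv2.imwrite("pics/fin_z.png",cv2.resize(p[180:330,240:380][:,:,::-1],None,fx=4,fy=4,interpolation=cv2.INTER_CUBIC))
        P=cloud("side",d); m=(np.hypot(P[...,0]-554,P[...,1]-78)<10)&(P[...,2]>225); print("nose",m.sum(),np.percentile(P[...,2][m],[50,90,98]))
E
```

```text
48.525 [84.85 -0.36 68.75] [3.3 0.1 6.8]
48.8333 0.30448441580986685 [-0.3  0.4  0. ] [84.11  0.72 67.23]
50.4917 [-0.6 -0.4 -0.5]
51.025
nose 59 [237.36840512 242.86522144 243.63555918]
```

View pics/fin_z.png

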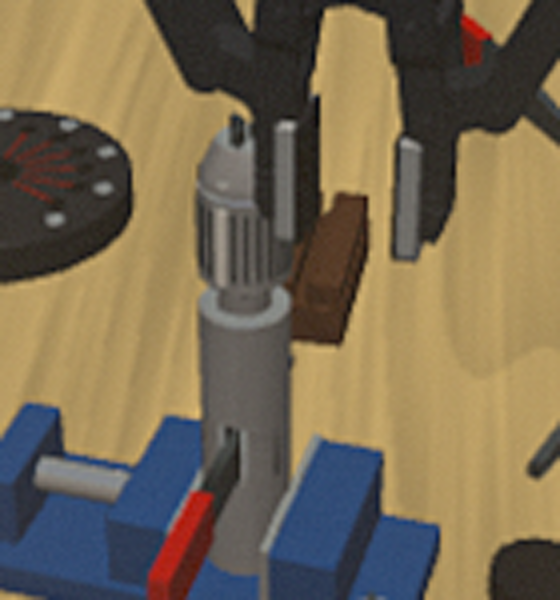

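View pics/fin_side.png

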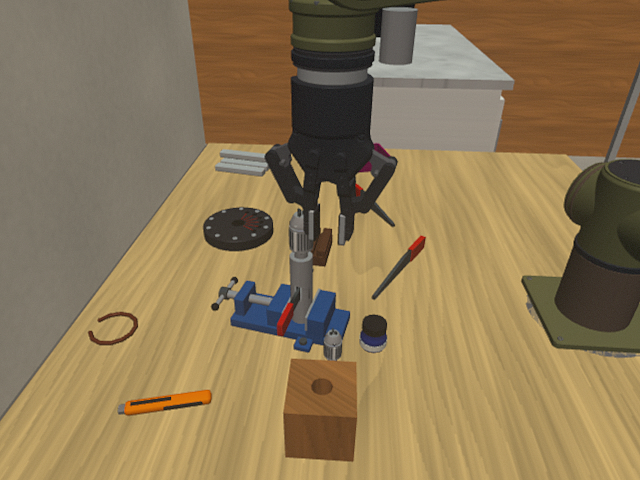

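```bash
python3 - <<'E'
from h import *
print(env.finish_job(),env.observe()["clock"])
E
```

```text
the job is handed in; nothing more can be done
the job is handed in; nothing more can be done
```

The job is done and handed in at about 51 s of the 72 s limit. The chuck now stands loose on the drift, about 8 mm up, with nothing held.

- **Seating:** I took the chuck out of the block and turned it on the way, using the side view of the tang. It entered the slot at the first angle, so I did no turning while pressing. I pressed it home with about 23 N, and it stayed put when I let go. The shank line was about 1 to 1.5 mm above the mouth.
- **Drifting out:** I put the smallest drift in from the +y end, straight edge down. It met the tang about 25 mm past the axis, as expected for a home shank. The taper broke at about 6 N, and the drift then ran along the slot floor.
- **Last checks:** From the side camera's depth readings, the chuck's nose rose from 235.5 to 243.6 mm, a lift of 8.1 mm. After I let go, the drift stayed in the slot under the chuck and the gripper was clear. The mould, knife and jar still look in place in the last side picture.
- **Disagreements:**
  - The seated position differed from the camera's socket position by about 0.9 mm sideways.
  - A side load of up to about 6 N showed while pressing home.
  - The taper felt stiffer than stated, about 8 N per mm instead of 5.

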